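# Index the sample feeder's spout to the open tin

### The arm

A 6-joint arm with a two-finger parallel gripper is mounted at the origin on the work surface. World frame = base frame: x ahead of the robot, y to its left, z up, the work surface at z = 0. Lengths are in m, angles in rad, forces in N, time in s.
With the tool pointing down it reaches from about 0.425 to 1.125 m from the base axis. Payload 14.9 kg.
Tool frame: the origin (TCP) lies midway between the tips of the shut fingers; the grasp point (between the pads) lies tcp_to_grasp behind it (tcp_to_grasp is the distance from the TCP to the grasp point, in m); z points along the fingers, y is the line along which they close (so a half turn about z gives the same grasp; the last joint's range is limited). The gripper opens to 91 mm and grips with 3 to 60 N. Pads are 32 mm wide; open, the fingers measure 118 mm over their backs; the gripper's body (76 mm by 178 mm) begins 60 mm behind the grasp point.
Start: joints at [-0.033, 0.379, 1.734, -0, 1.028, -0.033], TCP at [0.7, -0, 0.214] pointing down, gripper open.
Joint ranges: [-2.77, 2.77], [-0.74, 2.19], [0, 2.66], [-1.06, 4.2], [0.31, 2.87], [-3.08, 3.08]. Speed limits (rad/s): [1.89, 1.89, 2.39, 3.14, 3.14, 3.14].

### API

Orientations are given as a unit quaternion [w, x, y, z].
In Python, from plant import reach, line_to, movej, set_gripper, wait, solve_ik, grab_frame, PlanningError, sign_off, boxes_of, trace, current_time_s, current_joint_pos, current_joint_velocities, current_tau, current_position, current_eef_rot, current_ft_force, current_wrist_torque, current_opening, current_grasp_force, tcp_to_grasp gives the robot as it stands. Calls block until the motion is done:
- reach(position, orientation): joint-space move of the TCP to a pose.
- line_to(position, feed=0.15, attitude=None, stop_force=None): straight line of the TCP; attitude=None keeps the orientation; feed is the mean speed in m/s. With stop_force (N) it stops when the force on the tool has changed by that much, and returns True; else False.
- movej(angles): joint-space move.
- set_gripper(opening, strength=None): finger opening in m; strength is the grip in N (None keeps the last); returns when the fingers have stopped.
- wait(seconds).
- solve_ik(position, orientation): joint angles nearest the present ones, or None.
- grab_frame(name): name is "scene" or "side" or "wrist"; returns a dict with "frame" (480x640x3 uint8, red, green, blue), "mtx" (3x3 intrinsics, pixels), "k1" (the pictures are not rectified: a ray, as slopes to the right and down, at radius r is drawn at 1 + k1 r^2 times it, then the intrinsics apply), "R" (3x3) and "t" (3): a world point X has camera coordinates R X + t. Camera axes: x right, y down, z forward; pixel columns grow to the right and rows downward; lengths in m; the calibration is good to about 2 mm. A picture is of the moment at which its call begins. There is no depth.
A pose or a line that the arm cannot do raises PlanningError and nothing moves.
- sign_off(): hands the job in; it is judged then, once.
Trained networks look in the newest picture that a camera, given by its name, has taken for a name from the list of things; names that differ only in an ending like _2 or _b are one class to them, and where a whole thing is asked for, a point or a joint stands for the part that bears it (a point fixed in the world has none). Each returns a list of dicts, best first, with "conf" (0 to 1); they miss things now and then, are a little off and sometimes report something else, mostly with a low value. They report only what shows in the picture. A call takes as long as a camera call.
- boxes_of(camera, name): "position" ([x, y, z] in m, in world coordinates, good to about 4 mm: the middle of the surface that is visible of it).
- trace(camera, name): "pixels" (480x640 bool, what is visible of it).
Readings, each from a call of its own:
- current_time_s(): time.
- current_joint_pos(): joint angles.
- current_joint_velocities(): joint speeds.
- current_tau(): joint torques, N m.
- current_position(): TCP position.
- current_eef_rot(): TCP orientation.
- current_ft_force(): force on the tool from outside, world axes, zero at the start.
- current_wrist_torque(): the same for the moment, N m.
- current_opening(): finger opening in m.
- current_grasp_force(): force on a finger pad.
Only numpy, scipy, OpenCV 4.12 (cv2) and the standard library are available. Lean on these libraries where they do the work, as an engineer would, in place of code of your own. Each camera call takes 0.05 s, during which the arm holds its last target. There are 200 camera calls.

### The job

The spout of the sample feeder is locked over the bare middle place; move it one hole round, to the side where the tin without a lid stands, and lock it there. Hook a fingertip through the pull ring, lift the spring index pin out of its plate, swing the spout across, and let the pin drop fully home in that next hole so that the spout's mouth is over the open tin; then draw the finger out of the ring and stand clear. Hook the ring, do not pinch it or wrench it, and leave the tins and everything else on the bench where they are.

Things in the scene. Friction and masses are not known exactly. Their poses are not given: they have to be found in the camera images.
- pull_ring (a point): Centre of the rigid pull ring on the pin: 48 mm inside, 60 outside, wire 6 mm. It is tipped: lower edge fixed on the pin's head, rising 38 degrees in over the arm towards the pivot. Pin down: 270 mm above the bench, 119 mm from the pivot axis. z axis: the ring's axis, down and in to the pivot, 38 degrees off vertical, as a finger enters from outside (30 to 45 will do); y level, across the arm.
- index_pin (a joint): Height of the spring pin, m: 0 home, 0.026 upper stop. It is upright, 140 mm from the pivot axis, 8 mm thick, slides up and down in the arm and reaches 8 mm into its hole: above 0.008 it is free of the plate; 0.011 to 0.020 is good for swinging. Spring 5 N at home, 9 N at the stop; polished, slippery. Let go between holes it rides on the plate at 0.008 and snaps into the next hole.
- swing_spout (a joint): Angle of the spout about the upright pivot, rad; 0 at the middle hole (spout along the stand's -x, towards the robot), positive counter-clockwise from above (spout to the robot's right). Holes at -0.768, -0.384, 0, 0.384, 0.768 (54 mm apart at the pin); play in a hole 0.01. Starts locked at 0. With the pin up it turns with about 1 N at the ring and stays where left.
- spout_mouth (a point): Centre of the square 40 mm mouth at the spout's low end, 68 mm above the bench, 200 mm from the pivot axis, in line with arm, pin and ring. The arm's flat top lies 208 mm above the bench, 62 mm below the ring's centre, and is 32 mm wide.
- stand: The sample feeder, fixed. Origin on the pivot axis at bench level, z up, -x to the middle hole. Base plate 400 x 380 x 8 mm with five rubber pads for tins on an arc of radius 200 mm, one below each hole; index plate with five holes, top at 192 mm, arc of radius 140 mm; steel hopper on the pivot axis, 110 mm across from 312 to 340 mm height, narrowing to 52 mm at 280 mm.
- open_tin: Open aluminium tin without a lid, 58 mm across, 42 mm high, empty; origin at the centre of its underside. It stands on the pad under the hole next to the middle one, on one side or the other (swing_spout = +0.384 or -0.384).
- lidded_tin1: Closed aluminium tin, 62 mm across, 53 mm high over the small knob of its lid; origin at the centre of its underside. One of three; it stands on the pad next to the middle one, on the far side of the middle pad from the open tin. Leave alone.
- lidded_tin2: Closed aluminium tin, 62 mm across, 53 mm high over the small knob of its lid; origin at the centre of its underside. One of three; it stands on the outermost pad on the robot's right. Leave alone.
- lidded_tin3: Closed aluminium tin, 62 mm across, 53 mm high over the small knob of its lid; origin at the centre of its underside. One of three; it stands on the outermost pad on the robot's left. Leave alone.
- beaker: White plastic beaker, 64 mm across, 75 mm high, left of the feeder; origin under its centre. Leave alone.
- mortar: Black goblet-shaped mortar, 106 mm across, 87 mm high, right of the feeder; origin under its centre. Leave alone.
- sieve: Small brass sieve, 106 mm across, 48 mm high, left of the feeder; origin under its centre. Leave alone.
- weight: Steel weight with a knob, 44 mm across, 52 mm high, right of the feeder; origin under its centre. Leave alone.
- spatula: Steel spatula, 218 mm long, lying flat in front of the feeder's base; origin under its middle, x along it. Leave alone.

How it is judged:
By the outcome, as a careful person would: the job done as asked, in the order asked, and still so for the second after the job is handed in, with the robot touching nothing.
It also fails if it takes over 45 s, if anything falls off the work surface, if the arm or the gripper's body presses on something with over 40 N, if the wrist force passes 120 N, or if a joint passes its speed limit or range.

## Working session

There is one attempt and no reset: what is moved stays moved. The work goes in short steps, each a Python script; the robot and the scene stay as the last script left them, time stands still between calls to the robot, and variables do not carry over. Pictures are saved under pics/ and viewed, at most 10 in all, crops included, and the job is handed in when it is done.

```bash
mkdir -p pics; ls; python3 - <<'E'
from plant import *
import cv2
for c in ["scene","side"]:
    f=grab_frame(c); cv2.imwrite(f"pics/{c}0.png",f["frame"][:,:,::-1])
    print(c,(-f["R"].T@f["t"]).round(3),f["k1"],f["mtx"][0,0])
    for n in ["pull_ring","spout_mouth","stand","open_tin","lidded_tin1","index_pin","swing_spout"]:
        print(n,[(round(d["conf"],2),[round(float(v),3) for v in d["position"]]) for d in boxes_of(c,n)[:4]])
print(tcp_to_grasp if not callable(tcp_to_grasp) else tcp_to_grasp(),current_opening(),current_time_s(),current_eef_rot())
E
```

```text
pics
scene [ 0.45  -0.646  1.051] 0.05013825368713901 539.5819861533026
pull_ring [(0.92, [0.574, -0.113, 0.269]), (0.61, [0.677, -0.326, 0.034])]
spout_mouth [(0.86, [0.593, -0.113, 0.209]), (0.36, [0.674, -0.128, 0.007])]
stand [(0.82, [0.675, -0.129, 0.007]), (0.36, [0.591, 0.203, 0.021])]
open_tin [(0.76, [0.537, -0.192, 0.021])]
lidded_tin1 [(0.95, [0.528, 0.005, 0.05]), (0.92, [0.493, -0.053, 0.049]), (0.67, [0.59, -0.257, 0.05])]
index_pin [(0.89, [0.582, -0.117, 0.266])]
swing_spout [(0.78, [0.595, -0.117, 0.206])]
side [ 0.371 -0.646  0.73 ] -0.05886494666636284 451.24474051530945
pull_ring [(0.86, [0.574, -0.117, 0.267])]
spout_mouth [(0.69, [0.587, -0.116, 0.207]), (0.46, [0.491, -0.052, 0.05]), (0.28, [0.576, -0.115, 0.267])]
stand [(0.61, [0.663, -0.13, 0.008]), (0.58, [0.521, 0.012, 0.052])]
open_tin [(0.73, [0.488, 0.14, 0.052]), (0.57, [0.544, -0.189, 0.029]), (0.53, [0.43, -0.189, 0.004])]
lidded_tin1 [(0.91, [0.589, -0.255, 0.052]), (0.6, [0.492, -0.051, 0.055]), (0.57, [0.522, 0.011, 0.051])]
index_pin [(0.73, [0.578, -0.113, 0.265])]
swing_spout [(0.65, [0.588, -0.119, 0.208]), (0.22, [0.661, -0.128, 0.007])]
0.0188 0.09134352420378675 0.8 [-7.63600903e-05  7.07089372e-01  7.07124184e-01 -4.98491399e-05]
```

View pics/scene0.png

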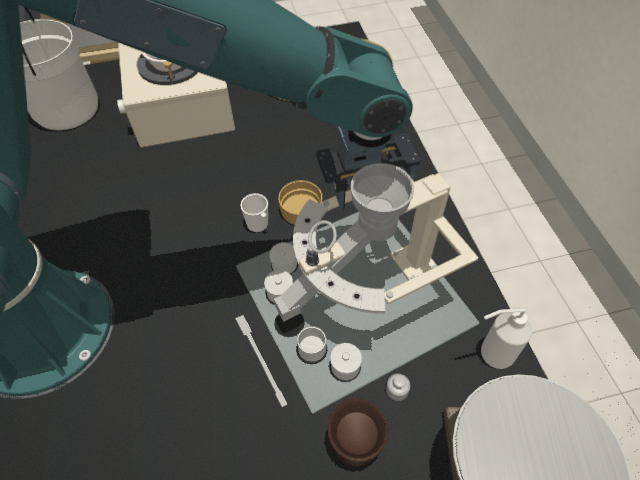

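View pics/side0.png

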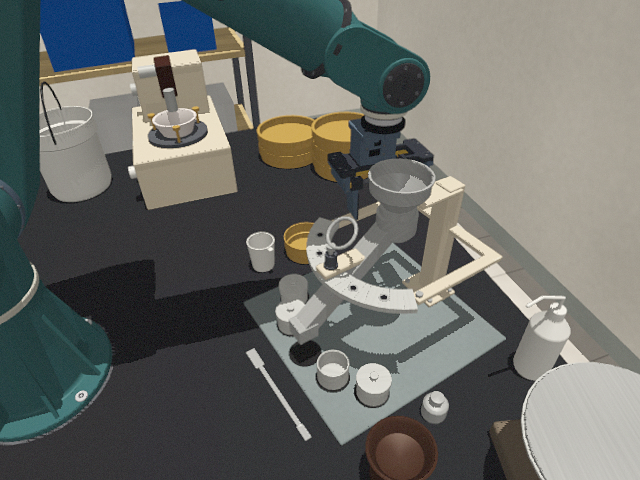

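Both views show the open tin on the robot's right: scene (312,343), side (333,370). So the spout goes to +0.384. The ring is at about (322,238) in scene and (342,232) in side. Next I'll fit the stand pose and refine the ring from its inner hole.

```bash
cat > h.py <<'E'
from plant import *
import numpy as np, cv2
from scipy.optimize import least_squares
from scipy.spatial.transform import Rotation as Ro
A=0.384
def ray(f,px):
    k=f["k1"];K=f["mtx"]
    d=cv2.undistortPoints(np.array([[px]],float),K,np.array([k,0,0,0,0.]))[0,0]
    return -f["R"].T@f["t"], f["R"].T@np.array([d[0],d[1],1])
def at_z(f,px,z):
    c,d=ray(f,px); return c+d*(z-c[2])/d[2]
def pol(s,r,a): # s=(x,y,yaw)
    t=s[2]+a; return np.array([s[0]-r*np.cos(t),s[1]-r*np.sin(t)])
def ring_hole(cam):
    f=grab_frame(cam); t=trace(cam,"pull_ring")
    if not t: return f,None
    m=t[0]["pixels"].astype(np.uint8)
    cs,h=cv2.findContours(m,cv2.RETR_CCOMP,cv2.CHAIN_APPROX_NONE)
    holes=[c for c,q in zip(cs,h[0]) if q[3]>=0]
    if not holes: return f,None
    c=max(holes,key=cv2.contourArea); M=cv2.moments(c)
    return f,((M["m10"]/M["m00"],M["m01"]/M["m00"]),cv2.contourArea(c))
E
python3 - <<'E'
from h import *
ob=[((.528,.008),.2,-2*A),((.4925,-.052),.2,-A),((.540,-.190),.2,A),((.5895,-.256),.2,2*A),((.574,-.115),.119,0)]
res=lambda s:np.concatenate([pol(s,r,a)-np.array(p) for p,r,a in ob])
q=least_squares(res,[.69,-.13,0.]); s=q.x
print(s.round(4),(q.fun*1000).round(1)); print("ring",pol(s,.119,0),"ring+",pol(s,.119,A))
P=[];
for c in ["scene","side"]:
    f,h=ring_hole(c); print(c,h)
    if h: print(at_z(f,h[0],.270).round(4)); P.append(ray(f,h[0]))
E
```

```text
[ 0.6959 -0.0841  0.2398] [ -4.9   8.7   5.4  -3.3  -6.5 -10.9  -0.4   2.8   6.3   2.7]
ring [ 0.58027331 -0.11232771] ring+ [ 0.59927888 -0.15357549]
scene ((321.978573937478, 236.55497014401124), 474.5)
[ 0.585  -0.1093  0.27  ]
side ((341.45526235972096, 232.72004852896572), 549.5)
[ 0.5826 -0.1104  0.27  ]
```

```bash
python3 - <<'E'
from h import *
o=[]
for c,(x,y) in [("scene",(260,150)),("side",(275,150))]:
    im=cv2.imread(f"pics/{c}0.png")[y:y+160,x:x+200]
    o.append(cv2.resize(im,None,fx=2,fy=2,interpolation=cv2.INTER_CUBIC))
cv2.imwrite("pics/crop1.png",cv2.hconcat(o))
for c,p in [("scene",(382,190)),("side",(402,183))]:
    print(at_z(grab_frame(c),p,.34).round(4))
E
```

```text
[ 0.6975 -0.0895  0.34  ]
[ 0.6867 -0.1065  0.34  ]
```

View pics/crop1.png

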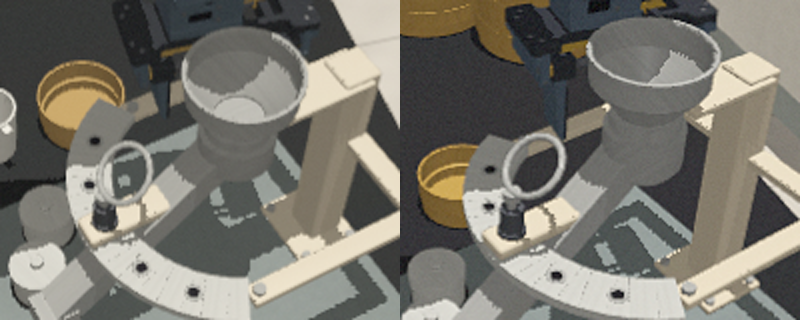

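The crop shows the ring, the hopper rim and four free index-plate holes clearly. In scene-crop pixels the holes are at (95,141), (89,185), (141,268) and (193,292). I'll fit the stand from these.

```bash
python3 - <<'E'
from h import *
H={"scene":[(260,150),[(95,141),(89,185),(141,268),(193,292)],(382.5,183),(321.98,236.55)],
"side":[(275,150),[(90,149),(90,197),(157,275),(217,294)],(401.5,176),(341.46,232.72)]}
ob=[]
for c,(o,hs,rim,rg) in H.items():
    f=grab_frame(c)
    for p,a in zip(hs,[-2*A,-A,A,2*A]): ob.append((at_z(f,(o[0]+p[0]/2,o[1]+p[1]/2),.192)[:2],.14,a))
    ob.append((at_z(f,rim,.34)[:2],0,0)); ob.append((at_z(f,rg,.27)[:2],.119,0))
res=lambda s:np.concatenate([pol(s,r,a)-p for p,r,a in ob])
q=least_squares(res,[.69,-.09,.2]); s=q.x
print(s.round(4)); print((q.fun*1000).round(1).reshape(-1,2).tolist()); print("ring",pol(s,.119,0),pol(s,.119,A),"tins",[pol(s,.2,k*A).round(3).tolist() for k in (-2,-1,1,2)])
np.save("s.npy",s)
E
```

```text
[ 0.7015 -0.081   0.2028]
[[2.6, 4.2], [1.5, 4.8], [-1.5, 4.2], [-2.7, 2.3], [-1.9, -6.4], [-0.1, 4.3], [-5.0, -25.0], [-1.2, -6.5], [-0.1, 3.9], [-0.2, 2.4], [5.9, 6.1], [2.4, 5.5]]
ring [ 0.58497419 -0.10497776] [ 0.60244274 -0.1468996 ] tins [[0.533, 0.026], [0.505, -0.045], [0.535, -0.192], [0.589, -0.246]]
```

```bash
python3 - <<'E'
from h import *
H={"scene":[(260,150),[(95,141),(89,185),(141,268),(193,292)],(382.5,183),(321.98,236.55)],
"side":[(275,150),[None,(90,197),(157,275),(217,294)],(401.5,176),(341.46,232.72)]}
ob=[]
for c,(o,hs,rim,rg) in H.items():
    f=grab_frame(c)
    for p,a in zip(hs,[-2*A,-A,A,2*A]):
        if p: ob.append((at_z(f,(o[0]+p[0]/2,o[1]+p[1]/2),.192)[:2],.14,a))
    ob.append((at_z(f,rim,.34)[:2],0,0)); ob.append((at_z(f,rg,.27)[:2],.119,0))
res=lambda s:np.concatenate([pol(s,r,a)-p for p,r,a in ob])
q=least_squares(res,[.69,-.09,.2]); s=q.x
print(s.round(4)); print((q.fun*1000).round(1).reshape(-1,2).tolist()); print("ring",pol(s,.119,0),pol(s,.119,A),"tins",[pol(s,.2,k*A).round(3).tolist() for k in (-2,-1,1,2)])
np.save("s.npy",s)
# reachability of entry
from itertools import product
for tilt in (38,42):
  for sg in (1,-1):
    for a in (0,A):
        t=s[2]+a; inn=np.array([np.cos(t),np.sin(t),0]); T=np.radians(tilt)
        z=np.sin(T)*inn+np.array([0,0,-np.cos(T)]); y=sg*np.array([-np.sin(t),np.cos(t),0]); x=np.cross(y,z)
        qt=Ro.from_matrix(np.c_[x,y,z]).as_quat()[[3,0,1,2]]
        c=np.r_[pol(s,.119,a),.27]; 
        for off in (1,-1):
          j=[solve_ik(c+d*z-off*.032*y,qt) for d in (-.08,.025)]
          print(tilt,sg,a,off,[None if v is None else np.round(v,2).tolist() for v in j])
E
```

```text
[ 0.7005 -0.0816  0.2212]
[[0.3, 1.5], [0.1, 1.6], [-1.0, 1.5], [-1.5, 0.3], [-2.9, -6.9], [-0.6, 1.6], [-2.6, -9.6], [0.4, 1.2], [1.0, 0.4], [4.9, 5.6], [1.9, 2.8]]
ring [ 0.58444861 -0.10769105] [ 0.60268539 -0.14928445] tins [[0.53, 0.022], [0.503, -0.049], [0.536, -0.195], [0.591, -0.249]]
38 1 0 1 [[-0.51, -0.17, 2.22, 0.7, 0.69, -2.76], [-0.42, 0.05, 2.19, 0.86, 0.5, -2.9]]
38 1 0 -1 [[-0.38, -0.25, 2.28, 0.63, 0.63, -2.6], [-0.3, -0.01, 2.25, 0.82, 0.43, -2.77]]
38 1 0.384 1 [[-0.63, 0.04, 2.02, 0.77, 0.99, 3.06], [-0.52, 0.19, 2.03, 0.87, 0.82, 3.0]]
38 1 0.384 -1 [None, [-0.47, 0.1, 2.13, 0.89, 0.77, 3.02]]
38 -1 0 1 [[-0.38, -0.25, 2.28, 0.63, 0.63, 0.54], [-0.3, -0.01, 2.25, 0.82, 0.43, 0.38]]
38 -1 0 -1 [[-0.51, -0.17, 2.22, 0.7, 0.69, 0.38], [-0.42, 0.05, 2.19, 0.86, 0.5, 0.24]]
38 -1 0.384 1 [[-0.59, -0.07, 2.13, 0.77, 0.96, -0.05], [-0.47, 0.1, 2.13, 0.89, 0.77, -0.12]]
38 -1 0.384 -1 [[-0.63, 0.04, 2.02, 0.77, 0.99, -0.08], [-0.52, 0.19, 2.03, 0.87, 0.82, -0.14]]
42 1 0 1 [[-0.54, -0.18, 2.26, 0.84, 0.67, -2.91], None]
42 1 0 -1 [[-0.41, -0.26, 2.32, 0.78, 0.6, -2.76], [-0.32, -0.01, 2.27, 1.03, 0.41, -2.98]]
42 1 0.384 1 [[-0.67, 0.05, 2.05, 0.87, 1.0, 2.97], [-0.55, 0.2, 2.04, 0.98, 0.83, 2.9]]
42 1 0.384 -1 [[-0.63, -0.06, 2.16, 0.87, 0.97, 2.99], [-0.49, 0.11, 2.15, 1.0, 0.79, 2.91]]
42 -1 0 1 [[-0.41, -0.26, 2.32, 0.78, 0.6, 0.39], [-0.32, -0.01, 2.27, 1.03, 0.41, 0.16]]
42 -1 0 -1 [[-0.54, -0.18, 2.26, 0.84, 0.67, 0.23], [-0.43, 0.05, 2.21, 1.05, 0.49, 0.06]]
42 -1 0.384 1 [[-0.63, -0.06, 2.16, 0.87, 0.97, -0.15], [-0.49, 0.11, 2.15, 1.0, 0.79, -0.23]]
42 -1 0.384 -1 [[-0.67, 0.05, 2.05, 0.87, 1.0, -0.18], [-0.55, 0.2, 2.04, 0.98, 0.83, -0.24]]
```

```bash
cat >> h.py <<'E'
OFF=.032; TILT=np.radians(38)
def frame(s,a,tilt=TILT):
    t=s[2]+a; inn=np.array([np.cos(t),np.sin(t),0])
    z=np.sin(tilt)*inn-np.array([0,0,np.cos(tilt)]); y=np.array([np.sin(t),-np.cos(t),0]); x=np.cross(y,z)
    return x,y,z,Ro.from_matrix(np.c_[x,y,z]).as_quat()[[3,0,1,2]]
def pose(s,a,d=0,h=0,u=0,v=0,r=.119,off=OFF):
    """TCP pose with left finger's tip at d along the ring axis past ring centre lifted by h; u = along slope (in/up), v = along tool y"""
    x,y,z,q=frame(s,a); up=x if x[2]>0 else -x
    c=np.r_[pol(s,r,a),.27+h]
    return c+d*z+u*up+(v+off)*y, q
E
python3 - <<'E'
from h import *
s=np.load("s.npy")
line_to([.7,.08,.214],feed=.2); line_to([.62,.1,.45],feed=.25)
set_gripper(.05,10)
p,q=pose(s,0,-.14); reach(p,q)
p,q=pose(s,0,-.045); line_to(p,feed=.15)
print(current_position()-p,current_time_s(),current_opening(),current_ft_force())
for c in ["scene","side","wrist"]:
    f=grab_frame(c); cv2.imwrite(f"pics/{c}1.png",f["frame"][:,:,::-1])
    x,y,z,_=frame(s,0); X=np.r_[pol(s,.119,0),.27]
    k=f["mtx"];
    for nm,Y in [("ring",X),("tip",X-.045*z)]:
        w=f["R"]@Y+f["t"]; print(c,nm,cv2.projectPoints(Y.reshape(1,1,3),cv2.Rodrigues(f["R"])[0],f["t"],k,np.array([f["k1"],0,0,0.]))[0].ravel().round(1))
i=[cv2.imread("pics/wrist1.png")]; a=cv2.imread("pics/side1.png")
cv2.imwrite("pics/c2.png",cv2.resize(a[130:330,240:480],(720,600),interpolation=cv2.INTER_CUBIC))
E
```

```text
[0.00024133 0.00022309 0.00054051] 5.7 0.05004798105852635 [ 0.09282857 -0.37152516  0.45747349]
scene ring [321.4 235.9]
scene tip [306.8 230. ]
side ring [341.9 231.5]
side tip [327.4 219.7]
wrist ring [269.9 269.7]
wrist tip [257.4 300.4]
```

View pics/wrist1.png

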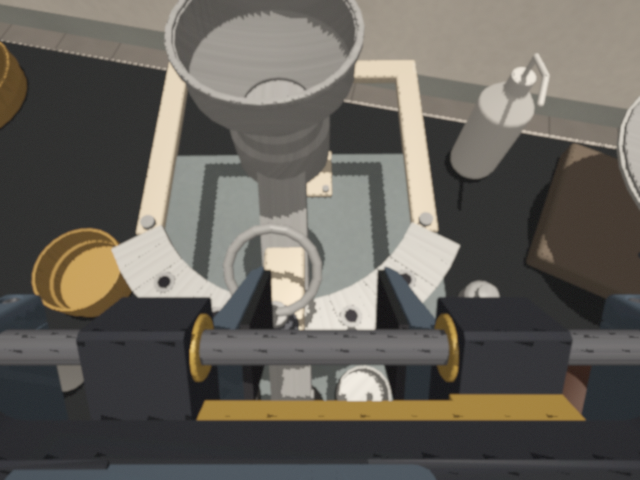

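View pics/c2.png

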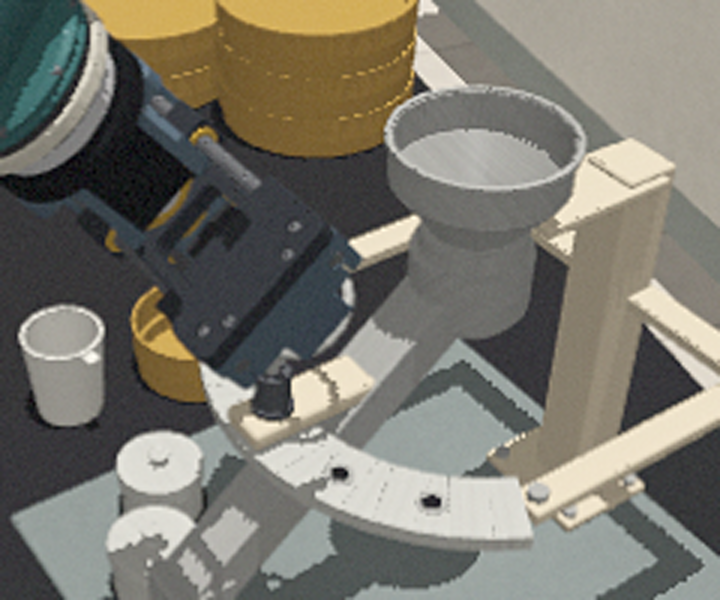

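The wrist view shows the ring centred at about (272,270), against a prediction of (270,270). The left finger is lined up on the ring's axis, and the right finger is well outside the ring. Inserting now.

```bash
python3 - <<'E'
from h import *
s=np.load("s.npy")
p,q=pose(s,0,.026); f0=current_ft_force()
print("stop",line_to(p,feed=.06,stop_force=4)); print((current_position()-p).round(4),(current_ft_force()-f0).round(2))
x,y,z,_=frame(s,0); up=x if x[2]>0 else -x
# find contact along slope
f0=current_ft_force(); p0=current_position()
st=line_to(p0+.012*up,feed=.02,stop_force=4)
d=current_position()-p0; print(st,"u",(d@up).round(4),"F",(current_ft_force()-f0).round(2),current_time_s())
f=grab_frame("wrist"); cv2.imwrite("pics/wrist2.png",f["frame"][100:400,120:520,::-1])
E
```

```text
stop False
[ 0.     -0.0001  0.0004] [ 0.19 -0.29 -0.16]
True u 0.0051 F [-1.57 -0.55 -0.41] 7.5917
```

View pics/wrist2.png

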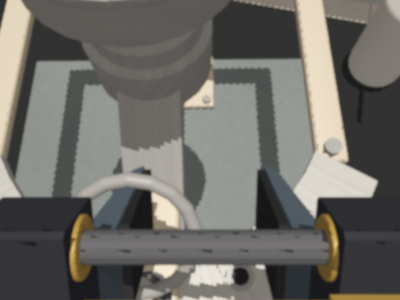

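The finger is through the ring and touches its upper wire at about (130,180) in the crop. Lifting.

```bash
python3 - <<'E'
from h import *
s=np.load("s.npy")
p0=current_position(); np.save("p0.npy",p0); f0=current_ft_force()
for h in (.005,.010,.016):
    st=line_to(p0+[0,0,h],feed=.03,stop_force=25); print(h,st,(current_position()-p0).round(4),(current_ft_force()-f0).round(2),current_time_s())
for c in ("scene","side"):
  f=grab_frame(c); print([ (round(d["conf"],2),np.round(d["position"],3)) for n in ("pull_ring","index_pin") for d in boxes_of(c,n)[:1]])
cv2.imwrite("pics/side3.png",cv2.resize(f["frame"][180:330,260:440,::-1],(720,600),interpolation=cv2.INTER_CUBIC))
E
```

```text
0.005 False [-0.0006  0.0002  0.0045] [-2.31 -0.42 -5.22] 7.9583
0.01 False [-0.0006  0.0002  0.0098] [-6.24 -0.46 -7.54] 8.275
0.016 False [-0.0007  0.0002  0.0156] [-5.73 -0.3  -7.13] 8.625
[(0.57, array([ 0.592, -0.111,  0.298]))]
[]
```

View pics/side3.png

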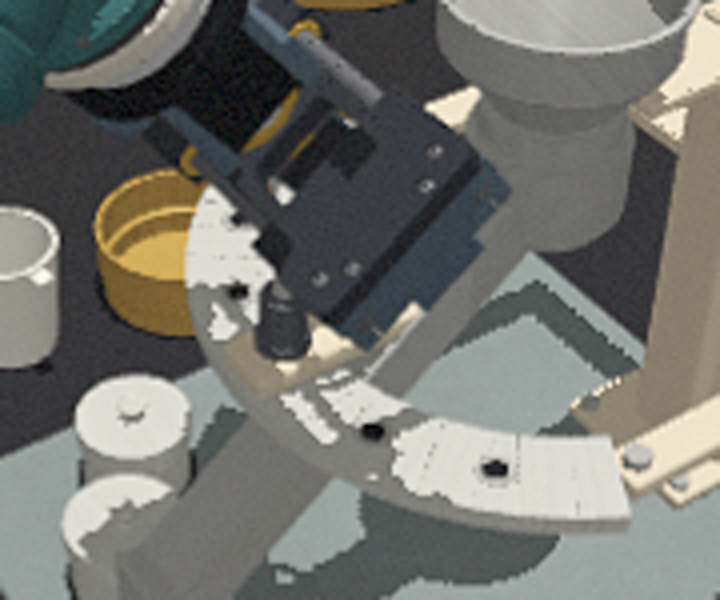

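The pin head has risen, and a steady 7 N of spring load shows on the tool. Swinging along the arc now.

```bash
cat >> h.py <<'E'
def rot(s,p,a):
    c,n=np.cos(a),np.sin(a); d=p[:2]-s[:2]
    return np.r_[s[0]+c*d[0]-n*d[1],s[1]+n*d[0]+c*d[1],p[2]]
def wrist_ring():
    f=grab_frame("wrist"); return f
E
python3 - <<'E'
from h import *
s=np.load("s.npy"); p0=np.load("p0.npy"); pl=p0+[0,0,.016]; f0=current_ft_force()
for a in np.linspace(0,A,7)[1:]:
    st=line_to(rot(s,pl,a),feed=.06,attitude=frame(s,a)[3],stop_force=20)
    print(round(a,3),st,(current_ft_force()-f0).round(2))
    if st: break
print(current_time_s())
f=grab_frame("side")
print([(round(d["conf"],2),np.round(d["position"],3)) for n in ("pull_ring","spout_mouth","swing_spout") for d in boxes_of("side",n)[:1]])
b=f["frame"][130:380,240:500,::-1]
g=grab_frame("wrist")["frame"][:,:,::-1]
cv2.imwrite("pics/c4.png",cv2.hconcat([cv2.resize(b,(400,385)),cv2.resize(g[100:400,150:460],(398,385))]))
E
```

```text
0.064 False [-2.16 -1.5   0.87]
0.128 False [-2.04 -3.44 -0.26]
0.192 False [-1.26 -3.63 -1.8 ]
0.256 False [-1.82 -5.   -0.41]
0.32 False [-1.35 -5.21  0.36]
0.384 False [-0.24 -5.07  0.37]
10.475
[(0.61, array([ 0.581, -0.166,  0.268])), (0.76, array([ 0.574, -0.175,  0.149])), (0.85, array([ 0.575, -0.17 ,  0.151]))]
```

View pics/c4.png

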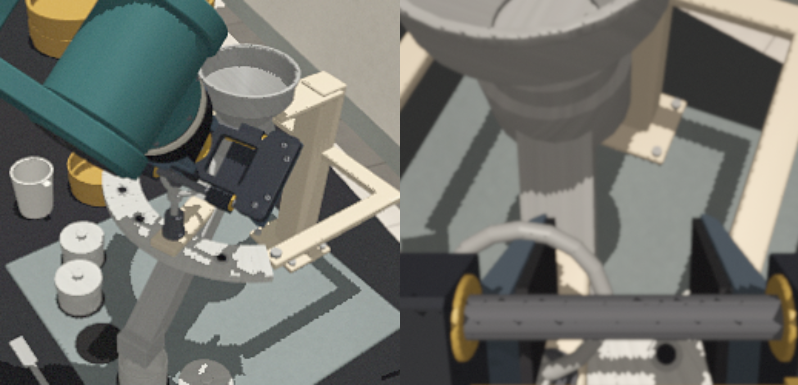

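The spout is now over the open tin, and the ring sits on the finger as before (centre about x=534 in the crop). Lowering gently.

```bash
python3 - <<'E'
from h import *
s=np.load("s.npy"); p0=np.load("p0.npy"); f0=current_ft_force()
for h in (.010,.007,.004,.001,-.003):
    st=line_to(rot(s,p0+[0,0,h],A),feed=.03,stop_force=20); print(h,st,(current_ft_force()-f0).round(2))
f=grab_frame("wrist"); t=trace("wrist","pull_ring")
# predicted ring outlines for pin height 0 / 8 mm
K,D=f["mtx"],np.array([f["k1"],0,0,0.]); im=f["frame"][:,:,::-1].copy()
for a,h,col in [(A,0,(0,255,0)),(A,.008,(0,0,255))]:
    x,y,z,_=frame(s,a); c=np.r_[pol(s,.119,a),.27+h]
    P=np.array([c+.027*(np.cos(k)*x+np.sin(k)*y) for k in np.linspace(0,6.283,60)])
    u=cv2.projectPoints(P,cv2.Rodrigues(f["R"])[0],f["t"],K,D)[0]
    cv2.polylines(im,[u.round().astype(np.int32)],True,col,1)
cv2.imwrite("pics/c5.png",cv2.resize(im[150:400,150:460],(775,600)))
print(current_time_s())
E
```

```text
0.01 False [-1.09  1.19  0.71]
0.007 False [ 0.64 -0.39  1.67]
0.004 False [ 0.66 -0.94  0.62]
0.001 False [5.   4.24 2.93]
-0.003 False [7.1  6.93 8.15]
12.2083
```

View pics/c5.png

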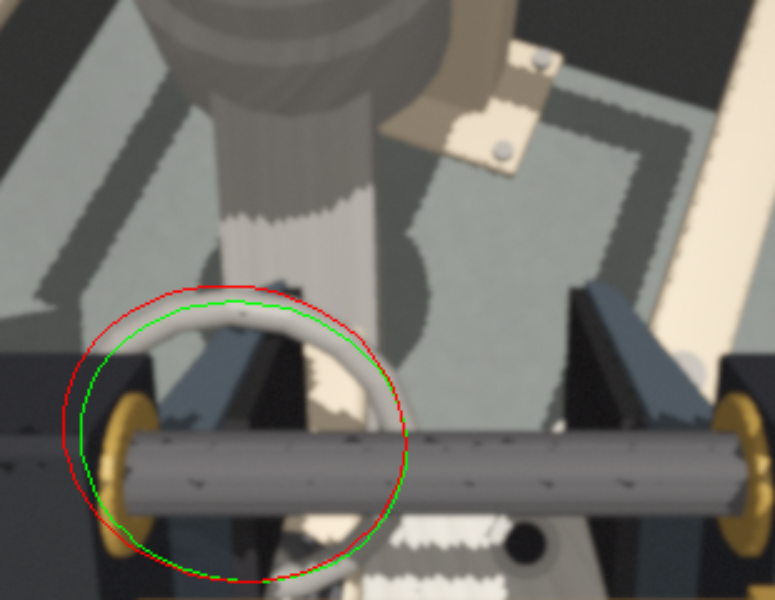

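The observed ring matches the "pin home" outline (green) rather than the 8 mm "riding" outline (red). The spring load was carried down to about 0 height and then vanished, which also means the pin has dropped home. Now I'll centre the finger, withdraw and check.

```bash
python3 - <<'E'
from h import *
s=np.load("s.npy")
f0=current_ft_force()
p,q=pose(s,A,.026); line_to(p,feed=.03,attitude=q); print(current_ft_force().round(2))
p,q=pose(s,A,-.06); print(line_to(p,feed=.06,stop_force=8),current_ft_force().round(2))
p,q=pose(s,A,-.14); line_to(p,feed=.15)
line_to(p+[-.03,0.15,.12],feed=.2)
P=np.r_[pol(s,.119,A),.27]; print(P)
ims=[]
for c in ("scene","side"):
    f,h=ring_hole(c); im=f["frame"][:,:,::-1].copy()
    if h:
        w=at_z(f,h[0],.27); d=w[:2]-s[:2]; print(c,w.round(4),"ang",np.arctan2(-d[1],-d[0])-s[2],"if 8mm up:",at_z(f,h[0],.278).round(4))
    u=cv2.projectPoints(np.array([[*pol(s,.2,A),.068]]),cv2.Rodrigues(f["R"])[0],f["t"],f["mtx"],np.array([f["k1"],0,0,0.]))[0].ravel(); print(u)
    ims.append(cv2.resize(im[150:400,230:430],(400,500)))
    print([(n,round(d["conf"],2),np.round(d["position"],3)) for n in ("index_pin","swing_spout","open_tin","lidded_tin1","beaker","sieve") for d in boxes_of(c,n)[:1]])
cv2.imwrite("pics/c6.png",cv2.hconcat(ims)); print(current_time_s())
E
```

```text
[-0.35 -0.14  0.12]
False [ 0.04  0.15 -0.62]
[ 0.60268539 -0.14928445  0.27      ]
scene [ 0.6026 -0.1496  0.27  ] ang 0.3859301092812786 if 8mm up: [ 0.601  -0.1547  0.278 ]
[309.86858134 335.79027663]
[('index_pin', 0.54, array([ 0.601, -0.154,  0.27 ])), ('swing_spout', 0.67, array([ 0.604, -0.156,  0.204])), ('open_tin', 0.9, array([ 0.537, -0.21 ,  0.022])), ('lidded_tin1', 0.83, array([ 0.5  , -0.062,  0.049])), ('beaker', 0.92, array([0.491, 0.152, 0.049])), ('sieve', 0.85, array([0.59 , 0.202, 0.02 ]))]
side [ 0.6004 -0.1495  0.27  ] ang 0.37467080246976436 if 8mm up: [ 0.5964 -0.1581  0.278 ]
[332.56708307 356.30864849]
[('index_pin', 0.6, array([ 0.599, -0.155,  0.264])), ('swing_spout', 0.87, array([ 0.591, -0.161,  0.208])), ('open_tin', 0.9, array([ 0.536, -0.206,  0.024])), ('lidded_tin1', 0.74, array([ 0.498, -0.063,  0.05 ])), ('beaker', 0.68, array([ 0.675, -0.33 ,  0.033])), ('sieve', 0.88, array([0.58 , 0.199, 0.023]))]
16.6917
```

View pics/c6.png

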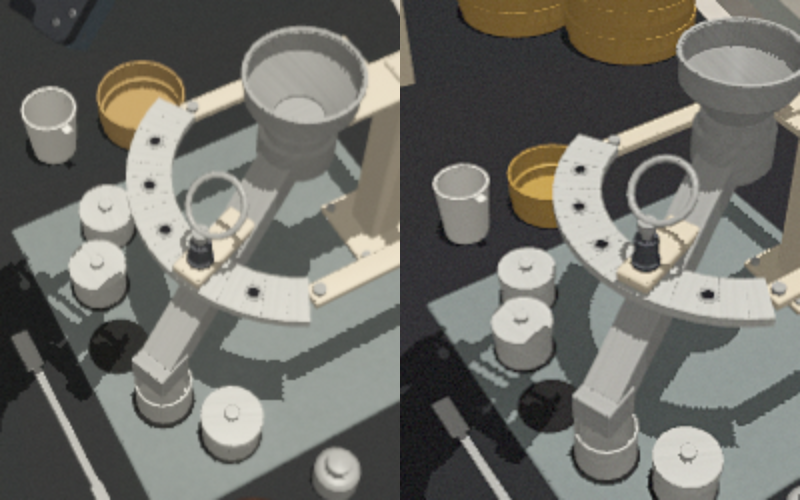

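Both views show the spout over the open tin. The pin's head is down on the arm at about 0.38 rad and the finger is well clear. Handing in.

```bash
python3 -c "
from plant import *
wait(.3); print(sign_off())"
```

```text
the job is handed in; nothing more can be done
None
```

The spout is locked one hole to the robot's right (swing_spout about +0.384) with its mouth over the open tin; the cameras and the spring load show the pin home, the finger is out of the ring, the arm is clear, and the job is handed in.

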